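# Open the studio light box and fit its cell

## Task

Open the small wooden light box by its bar handle: swing the glass lid up past upright and lower it gently back onto the two stops behind the hinge, without letting it fall either way. Then fit the loose battery cell in the holder inside, flat end against the coil spring and nub end on the plain contact, fully down in the holder, and leave the lid open. Leave the other things on the bench where they are.

Things in the scene. Friction and masses are not known exactly. Their poses are not given: they have to be found in the camera images.
- lightbox: Light box fixed to the bench: wooden case 180 (its x) by 250 (y) by 50 tall, walls and floor 9 thick, under a lid. Origin at the centre of its underside; x points from the handle side to the hinge side, z up. Two bent steel straps behind the hinge side (y = +112 and -112, rising about 60 above the case, reaching 48 behind it) are the lid's stops. Inside: flat LEDs, the cell holder.
- lid (a joint): Angle of the light box's lid, rad: 0 closed, 1.57 upright, 2.0 lying against the rear stops. The lid is a wooden frame 14 thick, 180 by 250, with an opal glass pane, about 0.6 kg (varies). It swings freely on its hinge: let go, it falls shut from below upright and falls onto the stops from beyond.
- lid_handle (a point): Middle of the lid's handle: a round steel bar 11 thick, 100 long, parallel to the hinge, 35 out from the lid's front edge in the lid's plane, on two 8 mm legs 42 either side of the middle. Lid closed: 57 above the bench, in front of the case; lid upright: on top of it. 215 from the hinge axis. Axes turn with the lid: x from the handle towards the hinge, y along the bar.
- lid_hinge (a point): Middle of the lid's hinge axis, at the case's rear rim, 50 above the bench; the axis runs along the light box's y. Measured on the lid, the handle's middle is 215 from it in the lid's plane and 7 towards the lid's outer face.
- cell: Loose rechargeable cell lying on the bench: a grey cylinder 26 across, 66 long with its nub, about 95 g (varies). Origin at its middle, on its axis; x axis along the cell towards the nub end, which has a thin white band.
- cell_nub (a point): Tip of the cell's steel nub (9 across, 2.5 long), 33 from the cell's middle along its x. The other end is flat.
- seat (a point): Where the middle of the seated cell belongs in the black holder fixed in the light box: 25 to the handle side of the case's centre, 25 above the bench. x runs along the holder (parallel to the hinge) from coil spring to plain contact, z up. The holder's floor is 13 below, 32 wide. Low side walls (28 apart, tops 4 below the seat) stand only at x -43..-24 and 22..33.
- spring_face (a point): Centre of the steel disc, 15 across, on the holder's coil spring; it slides along the holder. Its face is at x = -23 of the seat when free, -33 with the cell seated (10 mm pressed, 4.5 N, 0.45 N per mm), -38 at most. The end wall behind has its inner face at x = -43 and its top 11 above the seat.
- plain_contact (a point): Centre of the holder's plain contact, on the inner face of its other end wall, at x = 33 of the seat. That wall's top is 9 above the seat, its upper part sloped outwards as a lead-in.
- tumbler: Clear glass tumbler, 72 across, 105 tall, standing; origin at the centre of its underside. Not part of the job.
- glue: White plastic glue bottle with black cap, 64 across, 190 tall, standing; origin at the centre of its underside. Not part of the job.
- hammer: Mosaic hammer lying on the bench, 260 long, wooden handle, dark steel head; origin under its middle, x axis from handle to head. Not part of the job.
- tub: Clear plastic tub of stone tesserae, 130 by 170 by 70 tall; origin at the centre of its underside. Not part of the job.
- tape: Roll of paper tape lying flat, 96 across, 24 tall; origin at the centre of its underside. Not part of the job.
- nippers: Wheeled tile nippers lying flat, 165 long, 20 tall, dark rubber handles; origin underneath near the middle. Not part of the job.
Things that resemble listed ones, but are neither listed nor needed, are in the scene too. Of the things that look like the cell, take the one that is farthest to the robot's left at the start.

How it is judged:
On the way, in this order (a step that is already met when the one before it is completed fails the run):
1. the lid lies open against its rear stops, brought there gently (value of joint lid above 1.94 rad and velocity of joint lid between -0.05 and 0.05 rad/s), for 0.2 s.
2. the cell is seated in the holder, flat end to the spring (value of joint lid above 1.94 rad and x of cell in the frame of seat between -0.004 and 0.004 m and y of cell in the frame of seat between -0.003 and 0.003 m and z of cell in the frame of seat between -0.003 and 0.003 m and angle between the x axis of cell and the x axis of seat, either way round below 0.08 rad and x of cell_nub in the frame of seat above 0.025 m), for 0.2 s.
At the end, for the whole second after the job is handed in: The lid rests against its rear stops (joint above 1.94 rad); the cell lies at rest in the holder, its middle within 4 mm along and 3 mm across and in height of the seat, along the holder within 0.08 rad, the nub towards the plain contact (all of step 2 and linear speed of cell below 0.02 m/s and velocity of joint lid between -0.05 and 0.05 rad/s); the robot touches nothing.
It fails at once if the lid comes down on its stops faster than 1 rad/s (value of joint lid above 1.75 rad and velocity of joint lid above 1 rad/s).
It fails at once if the lid is dropped shut (faster than 2.5 rad/s near closed) (value of joint lid below 0.3 rad and velocity of joint lid below -2.5 rad/s).
It fails at once if another thing on the bench is moved by more than 40 mm or knocked over (distance of any of tumbler, glue, hammer, tub, tape, nippers from where it was at the start of the episode above 0.04 m or angle between any of tumbler, glue's own z axis and vertical above 0.5 rad).
It also fails if it takes over 67 s, if anything falls off the work surface, if the arm or the gripper's body presses on something with over 40 N, if the wrist force passes 120 N, or if a joint passes its speed limit or range.

## Robot

A 6-joint arm with a two-finger parallel gripper is mounted at the origin on the work surface. World frame = base frame: x ahead of the robot, y to its left, z up, the work surface at z = 0. Lengths are in m, angles in rad, forces in N, time in s.
With the tool pointing down it reaches from about 0.3 to 0.875 m from the base axis. Payload 6.4 kg.
Tool frame: the origin (TCP) lies midway between the tips of the shut fingers; the grasp point (between the pads) lies robot.tcp_to_grasp behind it (robot.tcp_to_grasp is the distance from the TCP to the grasp point, in m); z points along the fingers, y is the line along which they close (so a half turn about z gives the same grasp; the last joint's range is limited). The gripper opens to 88 mm and grips with 3 to 60 N. Pads are 18 mm wide; open, the fingers measure 123 mm over their backs; the gripper's body (75 mm by 187 mm) begins 45 mm behind the grasp point.
Start: joints at [-1.332, 0.181, 1.607, -0, 1.354, -0.206], TCP at [0.247, -0.519, 0.217] pointing down, gripper open.
Joint ranges: [-2.99, 2.99], [-0.89, 2.07], [0.3, 2.58], [-1.14, 4.28], [0, 2.63], [-3.12, 3.12]. Speed limits (rad/s): [2.57, 2.57, 3.01, 3.14, 3.14, 3.14].

## Interface

Orientations are given as a unit quaternion [w, x, y, z].
In Python, from plant import robot gives the robot as it stands. The module is installed in compiled form; this text tells all that it offers.
- The arm moves only by the shell command python3 -m creep 'ROWS' [FORCE]. ROWS is JSON, a list of rows, each an object of numbers: "tx", "ty", "tz": the shift along the tool's x, y, z as a fraction of full scale; "wx", "wy", "wz": the turn, a rotation vector about the tool's x, y, z as a fraction of full scale; "grip": the closure, from -1 (fully open) to 1 (shut). In form: [{"tx": .., "ty": .., "tz": .., "wx": .., "wy": .., "wz": .., "grip": ..}, ...]. A call has 1 to 12 rows; each row shifts and turns the commanded pose from where the row before left it, along the tool's axes as they then stand; what a row does not reach is not made up. Full scale, the value 1, is 40 mm for a shift and 0.08 rad for a turn. A row lasts 1/10 s, in which the tool goes at most 50 mm and 8.59 degrees, less where a joint would pass 70% of its speed; a pose out of reach is approached as far as the arm can. A call with a number of a shift or a turn outside -1 to 1 is refused whole. A call with a gripper value outside its range is refused whole. The fingers move at their own pace and stop on an object; FORCE is the grip in N (left out, the last holds). Time passes only in rows, so rows that do not move let the fingers close. It gives the time, the measured TCP pose, the force, the opening and the grip force at its end, in the units of the state.
- robot.get_state(): the state, without advancing time (a new reading comes with each control period).
- robot.grab_frame(name): name is "side" or "top"; returns the picture (480x640x3 uint8, blue, green, red); there is no depth.
- robot.get_calibration(name): a dict with "fovy" (degrees; the focal length in pixels is half the picture's height over the tangent of half this angle, whatever the lens; pixels are square), "cx", "cy" (the principal point, pixels), "extrinsics" (4x4, takes a point from world to camera coordinates). Camera axes: x right, y up, looking along -z (the intrinsics and any distortion apply to the point x, -y, -z); pixel columns grow to the right and rows downward; lengths in m; the calibration is good to about 2 mm. A picture is of the moment at which its call begins. get_calibration takes no time and is no camera call.
- robot.hand_in(): hands the job in; it is judged then, once.
Trained networks look in the newest picture that a camera, given by its name, has taken for a name from the list of things; names that differ only in an ending like _2 or _b are one class to them, and where a whole thing is asked for, a point or a joint stands for the part that bears it (a point fixed in the world has none). Each returns a list of dicts, best first, with "conf" (0 to 1); they miss things now and then, are a little off and sometimes report something else, mostly with a low value. They report only what shows in the picture. A call takes as long as a camera call. They do not tell look-alikes from the thing itself.
- robot.search_frame(camera, name): "rect" ([left, top, right, bottom] in pixels, round what is visible of it).
- robot.cut_out(camera, name): "pixels" (480x640 bool, what is visible of it) and "rect" ([left, top, right, bottom] in pixels, round what is visible of it).
- robot.landmark_of(camera, name): "at" ([column, row] in pixels: a listed point, or the origin of a listed thing).
The state is a dict: "t": time; "q": joint angles; "qd": joint speeds; "joint_torque": joint torques, N m; "position": TCP position; "ee_rot": TCP orientation; "force": force on the tool from outside, world axes, zero at the start; "torque": the same for the moment, N m; "width": opening from 0.0 (shut) to 1.0 (fully open); "finger_force": force on a finger pad.
Only numpy, scipy, OpenCV 4.12 (cv2) and the standard library are available. Lean on these libraries where they do the work, as an engineer would, in place of code of your own. Each camera call takes 0.05 s, during which the arm holds its last target. There are 200 camera calls.

## Working session

There is one attempt and no reset: what is moved stays moved. The work goes in short steps, Python scripts to look and compute and a shell command to move; the robot and the scene stay as the last step left them, time stands still between calls to the robot, and variables do not carry over. Pictures are saved under pics/ and viewed, at most 10 in all, crops included, and the job is handed in when it is done.

```bash
mkdir -p pics
cat > h.py <<'E'
import numpy as np, cv2
from plant import robot
from scipy.spatial.transform import Rotation as R
def cal(n):
    c=robot.get_calibration(n); f=240/np.tan(np.radians(c['fovy'])/2); return f,c['cx'],c['cy'],np.array(c['extrinsics'])
def proj(n,p):
    f,cx,cy,E=cal(n); p=np.atleast_2d(p); q=p@E[:3,:3].T+E[:3,3]
    return np.c_[cx+f*q[:,0]/-q[:,2], cy-f*q[:,1]/-q[:,2]]
def ray(n,uv):
    f,cx,cy,E=cal(n); d=np.array([(uv[0]-cx)/f,-(uv[1]-cy)/f,-1.]); Rm=E[:3,:3]
    return -Rm.T@E[:3,3], Rm.T@d
def atz(n,uv,z):
    o,d=ray(n,uv); return o+d*(z-o[2])/d[2]
def tri(a,b):
    o1,d1=ray('side',a); o2,d2=ray('top',b)
    s=np.linalg.lstsq(np.c_[d1,-d2],o2-o1,rcond=None)[0]; p=o1+s[0]*d1; q=o2+s[1]*d2
    return (p+q)/2, np.linalg.norm(p-q)
def st():
    s=robot.get_state(); w=s['ee_rot']; return s,R.from_quat([w[1],w[2],w[3],w[0]])
E
python3 - <<'E'
from h import *
np.set_printoptions(precision=4,suppress=True)
for n in('side','top'):
    im=robot.grab_frame(n); cv2.imwrite(f'pics/{n}0.png',im); c=robot.get_calibration(n); print(c); f,_,_,E=cal(n); print('cam pos',-E[:3,:3].T@E[:3,3])
    for k in('lid_handle','lid_hinge','cell','cell_nub','seat','lightbox'):
        print(n,k,[(round(d['conf'],2),np.round(d['at'],1)) for d in robot.landmark_of(n,k)])
s,r=st(); print(robot.tcp_to_grasp,s); print(r.as_matrix())
E
```

```text
{'fovy': 52.95302660536139, 'cx': 331.1829459410047, 'cy': 241.42494431468802, 'extrinsics': array([[-0.9999, -0.001 , -0.0118,  0.5382],
       [-0.0087, -0.616 ,  0.7877, -0.134 ],
       [-0.008 ,  0.7878,  0.6159, -1.0428],
       [ 0.    ,  0.    ,  0.    ,  1.    ]])}
cam pos [0.5286 0.7395 0.7542]
side lid_handle [(0.88, array([331.1, 271.5])), (0.22, array([336.9, 353.4]))]
side lid_hinge [(0.92, array([337.4, 353.2]))]
side cell [(0.66, array([328.4, 215.6])), (0.46, array([364.3, 210.1])), (0.26, array([392.3, 184.5]))]
side cell_nub [(0.68, array([370.6, 234. ])), (0.59, array([353.3, 204.8])), (0.47, array([322.4, 206.5])), (0.4, array([394.4, 184.5]))]
side seat []
side lightbox [(0.93, array([333.5, 331.8]))]
{'fovy': 51.766676363801906, 'cx': 322.8140362494244, 'cy': 246.21620565972788, 'extrinsics': array([[ 0.022 , -0.9998, -0.0025, -0.1317],
       [ 0.9948,  0.0216,  0.0994, -0.5492],
       [-0.0993, -0.0046,  0.995 , -1.0063],
       [ 0.    ,  0.    ,  0.    ,  1.    ]])}
cam pos [ 0.4493 -0.1245  1.0556]
top lid_handle [(0.8, array([280.9, 254.1]))]
top lid_hin
[... 161 characters left out ...]
rray([386.2, 303.6])), (0.74, array([434.9, 282.4])), (0.74, array([436. , 246.5]))]
top seat []
top lightbox [(0.66, array([228. , 251.8]))]
0.0187 {'t': 0.7, 'q': array([-1.3323,  0.1807,  1.607 ,  0.    ,  1.3538, -0.2063]), 'qd': array([ 0.0003, -0.0008, -0.0006, -0.0013, -0.001 ,  0.0017]), 'joint_torque': array([ -0.0004, -43.373 , -34.2105,   0.07  ,   0.031 ,  -0.    ]), 'position': array([ 0.2474, -0.5191,  0.2168]), 'ee_rot': array([0.    , 0.9754, 0.2206, 0.    ]), 'force': array([-0.0795, -0.2309,  0.2698]), 'torque': array([0.0373, 0.0321, 0.0227]), 'finger_force': 0.0, 'width': 0.9960000956835152}
[[ 0.9027  0.4302  0.    ]
 [ 0.4302 -0.9027 -0.0001]
 [-0.      0.0001 -1.    ]]
```

View pics/side0.png

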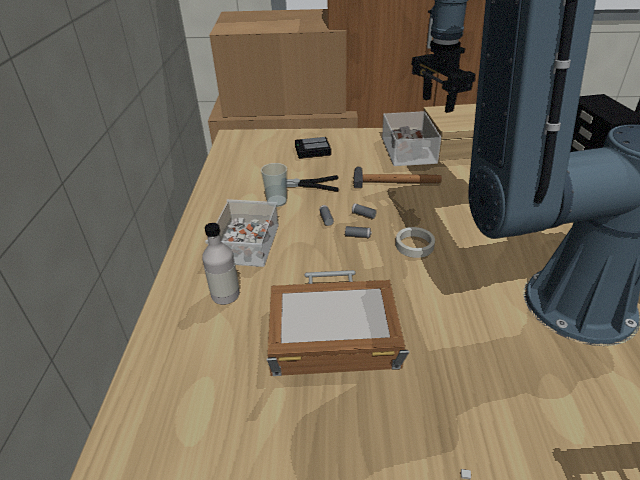

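View pics/top0.png

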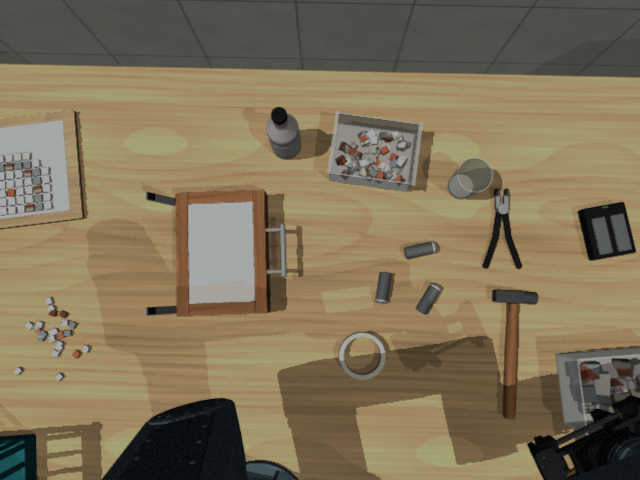

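The cells in the top view are at (383,288), (429,298) and (422,250); the leftmost in that view is the robot's left, so the one at (383,288) is the target. The box is at about (222,252), with its handle to the right (world -y) and its hinge to the left. Next I'll enlarge the cell and fit the box's pose.

Run:
```python
from h import *
np.set_printoptions(precision=4,suppress=True)
t=cv2.imread('pics/top0.png'); s=cv2.imread('pics/side0.png')
a=cv2.resize(t[180:325,140:300],(480,435),interpolation=cv2.INTER_CUBIC)
b=cv2.resize(t[262:312,362:402],(320,400),interpolation=cv2.INTER_CUBIC)
c=cv2.resize(s[195:245,310:385],(450,150*2),interpolation=cv2.INTER_CUBIC)[:160+60,:]
im=np.zeros((600,800,3),np.uint8); im[:435,:480]=a; im[:400,480:]=b
im[435:,:480]=cv2.resize(s[222:242,335:381],(480,165)); cv2.imwrite('pics/crop0.png',im)
print('handle',tri([331.1,271.5],[280.9,254.1]))
print('cell c',tri([357,232],[383,288.6]), atz('top',[383,288.6],.013)); print('nub',tri([370.6,234],[386.2,303.6]),atz('top',[386.2,303.6],.013))
print('hinge side at z.05',atz('side',[337.4,353.2],.05),'box',atz('side',[333.5,331.8],0.0),atz('top',[228,251.8],0))
for n in('top','side'):
  for k in('lightbox','lid'):
    r=robot.cut_out(n,k)
    if r:
      m=r[0]['pixels'].astype(np.uint8); cs=max(cv2.findContours(m,0,2)[0],key=cv2.contourArea); print(n,k,r[0]['conf'],r[0]['rect'],cv2.minAreaRect(cs), cv2.approxPolyDP(cs,4,True)[:,0].tolist())
for k in ('cell',):
  for d in robot.cut_out('top',k):
    m=d['pixels'].astype(np.uint8); cs=max(cv2.findContours(m,0,2)[0],key=cv2.contourArea); print(d['conf'],cv2.minAreaRect(cs))
```

```text
handle (array([ 0.5341, -0.0362,  0.0652]), np.float64(0.007246041134144796))
cell c (array([ 0.4694, -0.2483,  0.0115]), np.float64(0.005419274666645403)) [ 0.4667 -0.248   0.013 ]
nub (array([ 0.4358, -0.2568, -0.0015]), np.float64(0.0008893869027046857)) [ 0.4356 -0.255   0.013 ]
hinge side at z.05 [0.5261 0.171  0.05  ] box [0.5334 0.0757 0.    ] [0.5382 0.0833 0.    ]
top lightbox 0.78 [146.2, 189.2, 285.6, 313.5] ((215.0, 253.0), (126.0, 140.0), 90.0) [[263, 190], [145, 194], [148, 200], [173, 205], [176, 304], [147, 307], [147, 316], [269, 311], [269, 276], [285, 275], [283, 224], [267, 224]]
top lid 0.78 [176.8, 191.4, 284.9, 313.8] ((230.12283325195312, 252.4764862060547), (126.39253997802734, 110.04643249511719), 89.16968536376953) [[263, 190], [177, 193], [177, 316], [267, 311], [266, 276], [285, 276], [282, 223], [277, 228], [264, 225]]
side lightbox 0.76 [266.0, 269.3, 406.4, 378.4] ((335.546142578125, 321.33074951171875), (102.89688873291016, 141.2821502685547), 86.8201675415039) [[390, 282], [354, 281], [353, 271], [306, 273], [305, 285], [272, 287], [270, 373], [401, 368], [408, 352]]
side lid 0.58 [267.7, 269.9, 404.7, 362.1] ((333.4911193847656, 314.0465087890625), (86.87962341308594, 137.46282958984375), 86.71076202392578) [[271, 287], [269, 357], [378, 355], [404, 348], [388, 280], [353, 283], [353, 271], [308, 272], [308, 284]]
0.92 ((419.56585693359375, 249.80731201171875), (13.270177841186523, 32.616695404052734), 77.90524291992188)
0.74 ((428.073486328125, 298.0440979003906), (12.51939582824707, 31.21274185180664), 30.963756561279297)
0.22 ((514.5, 354.0), (128.0, 45.0), 90.0)
```

View pics/crop0.png

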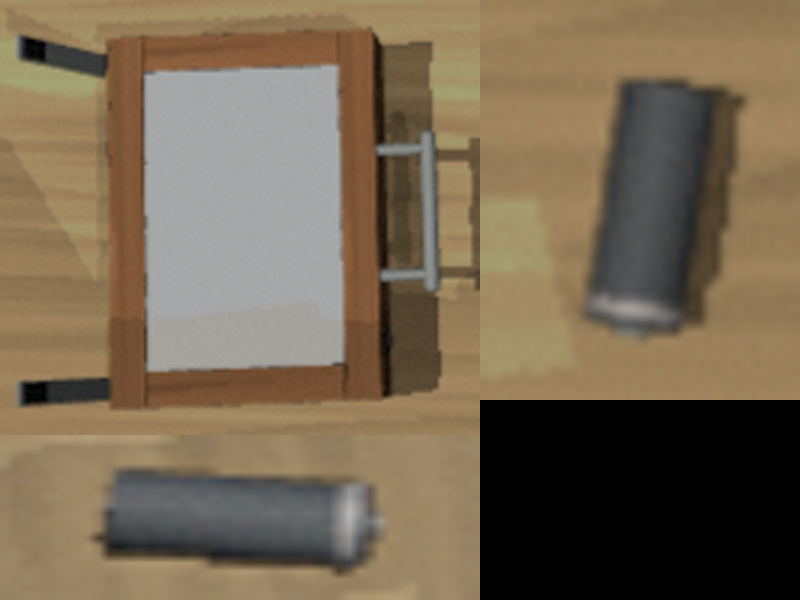

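The white band and nub of the target cell point toward the robot: in the top view the nub tip is at about (381,303.6) and the flat end at about (385.5,272.6). The lid corners are readable too: (175.7,193.3), (263.5,190.3), (266,312.5) and (176.7,315.3).

Run:
```python
from h import *
from scipy.optimize import least_squares
np.set_printoptions(precision=4,suppress=True)
# box frame points: lid corners z=.064, handle bar ends z=.057, straps ends ; side view lid corners
P=np.array([[.09,.125,.064],[-.09,.125,.064],[-.09,-.125,.064],[.09,-.125,.064],[-.125,.05,.057],[-.125,-.05,.057]])
# box y -> world -x ; so +y is toward the robot (bottom of the top picture)
top=np.array([[176.7,315.3],[266,312.5],[263.5,190.3],[175.7,193.3],[284,276.2],[282.3,224.8]])
side=np.array([[404,348],[389,281],[272,287],[269,357],[353.5,273],[307,274]])
def W(p): c,s=np.cos(p[2]),np.sin(p[2]); return P@np.array([[c,s,0],[-s,c,0],[0,0,1]])+[p[0],p[1],0]
def f(p,w=(1,1)): return np.r_[((proj('top',W(p))-top)*w[0]).ravel(),((proj('side',W(p))-side)*w[1]).ravel()]
for w in((1,.5),(1,0),(0,1)):
    r=least_squares(f,[.53,.08,np.pi/2],args=(w,),loss='soft_l1'); print(r.x,np.degrees(r.x[2])); print(f(r.x).reshape(-1,2).round(1).tolist())
for z in(.013,.016):
  a=atz('top',[385.5,272.6],z);b=atz('top',[381,303.6],z); print(a,b,(a+b)/2,np.linalg.norm(a-b),np.degrees(np.arctan2(*(b-a)[1::-1])))
q=proj('side',[(a+b)/2,b,a]); print(q)
```

```text
[0.5321 0.086  1.6281] 93.28433882062542
[[-0.6, 0.9], [0.6, 0.5], [0.1, -0.9], [-0.3, -0.8], [-0.6, -1.4], [-0.2, 0.9], [1.7, -1.3], [1.5, -1.5], [-0.5, -1.8], [-1.6, -3.0], [-0.1, -0.4], [0.3, 0.8]]
[0.5319 0.0856 1.6276] 93.25386014188608
[[-0.5, 1.0], [0.7, 0.6], [0.4, -0.8], [-0.1, -0.7], [-0.4, -1.3], [-0.0, 1.0], [1.8, -1.4], [1.6, -1.6], [-0.4, -2.0], [-1.5, -3.2], [0.0, -0.5], [0.4, 0.7]]
[0.5317 0.0897 1.6369] 93.78767938951249
[[-1.9, 1.5], [-0.7, 0.3], [-2.2, -1.1], [-2.7, -0.2], [-2.2, -1.8], [-2.3, 0.6], [2.5, -0.2], [1.4, -0.6], [-0.8, -0.2], [-1.2, -0.9], [-0.3, 0.7], [-0.1, 2.1]]
[ 0.5004 -0.2529  0.013 ] [ 0.4353 -0.2441  0.013 ] [ 0.4679 -0.2485  0.013 ] 0.06567481745805304 172.2933668760608
[ 0.5003 -0.2525  0.016 ] [ 0.4354 -0.2437  0.016 ] [ 0.4678 -0.2481  0.016 ] 0.06548583915677457 172.2933668760608
[[358.7343 230.7071]
 [371.5424 231.6249]
 [346.0033 229.7949]]
```

The box pose is (0.532, 0.086) with yaw 93.3°, and the cell measures 65.7 mm long, which checks out. Plan: hold the handle with the tool pointing down and follow the arc at constant orientation, so the bar turns between the pads. First I'll align the tool yaw and start moving over.

```bash
cat >> h.py <<'E'
BOX=np.array([.5321,.086]); YAW=1.628
def box2w(b):
    c,s=np.cos(YAW),np.sin(YAW); return np.array([BOX[0]+c*b[0]-s*b[1],BOX[1]+s*b[0]+c*b[1],b[2]])
def handle(th): return box2w([.09-.215*np.cos(th)+.007*np.sin(th),0,.05+.215*np.sin(th)+.007*np.cos(th)])
def go(tcp):  # remaining shift in units of full scale, tool axes
    s,r=st(); return (r.inv().apply(np.array(tcp)-s['position'])/.04).round(3)
def info():
    s,r=st(); print('t',round(s['t'],2),'pos',s['position'].round(4),'F',s['force'].round(2),'w',round(s['width']*88,1),'ff',round(s['finger_force'],2)); print('x',r.as_matrix()[:,0].round(4),'y',r.as_matrix()[:,1].round(4),'z',r.as_matrix()[:,2].round(4))
E
python3 -m creep '[{"wz":0.97,"grip":0.45},{"wz":0.97,"grip":0.45},{"wz":0.97,"grip":0.45},{"wz":0.97,"grip":0.45},{"wz":0.97,"grip":0.45}]' 20
python3 -c "
from h import *
info(); print(handle(0),go(handle(0)+[0,0,.12-.0187]),go(handle(0)-[0,0,.0187]))"
```

```text
t 0.95 pos [ 0.2474 -0.5191  0.2167] F [0.24 0.08 0.55] w 88.0 ff 0.0
x [ 0.9027  0.4302 -0.    ] y [ 0.4302 -0.9027 -0.    ] z [-0.  0. -1.]
[ 0.53924656 -0.03879554  0.057     ] [11.752 -7.699  1.461] [11.752 -7.699  4.461]$[0]: bad value
```

```bash
python3 -m creep '[{"tx":0,"ty":0,"tz":0,"wx":0,"wy":0,"wz":0.97,"grip":0.45},{"tx":0,"ty":0,"tz":0,"wx":0,"wy":0,"wz":0.97,"grip":0.45},{"tx":0,"ty":0,"tz":0,"wx":0,"wy":0,"wz":0.97,"grip":0.45},{"tx":0,"ty":0,"tz":0,"wx":0,"wy":0,"wz":0.97,"grip":0.45},{"tx":0,"ty":0,"tz":0,"wx":0,"wy":0,"wz":0.97,"grip":0.45}]' 20
python3 -c "
from h import *
info(); print(handle(0),go(handle(0)+[0,0,.12-.0187]),go(handle(0)-[0,0,.0187]))"
```

```text
t: 1.45
position: [0.2474, -0.5191, 0.2167]
ee_rot: [0.0, 1.0, 0.027, 0.0]
force: [-0.3, 0.8, 0.4]
width: 0.568
finger_force: 0.0
t 1.45 pos [ 0.2474 -0.5191  0.2167] F [-0.31  0.8   0.38] w 50.0 ff 0.0
x [0.9986 0.0535 0.    ] y [ 0.0535 -0.9986  0.    ] z [ 0. -0. -1.]
[ 0.53924656 -0.03879554  0.057     ] [  7.928 -11.599   1.46 ] [  7.928 -11.599   4.46 ]
```

```bash
python3 -m creep '[{"tx":0.661,"ty":-0.967,"tz":0.1,"wx":0,"wy":0,"wz":0,"grip":0.45},{"tx":0.661,"ty":-0.967,"tz":0.1,"wx":0,"wy":0,"wz":0,"grip":0.45},{"tx":0.661,"ty":-0.967,"tz":0.1,"wx":0,"wy":0,"wz":0,"grip":0.45},{"tx":0.661,"ty":-0.967,"tz":0.1,"wx":0,"wy":0,"wz":0,"grip":0.45},{"tx":0.661,"ty":-0.967,"tz":0.1,"wx":0,"wy":0,"wz":0,"grip":0.45},{"tx":0.661,"ty":-0.967,"tz":0.1,"wx":0,"wy":0,"wz":0,"grip":0.45},{"tx":0.661,"ty":-0.967,"tz":0.1,"wx":0,"wy":0,"wz":0,"grip":0.45},{"tx":0.661,"ty":-0.967,"tz":0.1,"wx":0,"wy":0,"wz":0,"grip":0.45},{"tx":0.661,"ty":-0.967,"tz":0.1,"wx":0,"wy":0,"wz":0,"grip":0.45},{"tx":0.661,"ty":-0.967,"tz":0.1,"wx":0,"wy":0,"wz":0,"grip":0.45},{"tx":0.661,"ty":-0.967,"tz":0.1,"wx":0,"wy":0,"wz":0,"grip":0.45},{"tx":0.661,"ty":-0.967,"tz":0.1,"wx":0,"wy":0,"wz":0,"grip":0.45}]' 20 >/dev/null
python3 -m creep '[{"tx":0,"ty":0,"tz":0,"wx":0,"wy":0,"wz":0.04,"grip":0.45},{"tx":0,"ty":0,"tz":0,"wx":0,"wy":0,"wz":0,"grip":0.45}]' >/dev/null
python3 -c "
from h import *
info(); print(go(handle(0)+[0,0,.12-.0187]),go(handle(0)-[0,0,.0187])); cv2.imwrite('pics/x.png',robot.grab_frame('top'));cv2.imwrite('pics/y.png',robot.grab_frame('side'))
a=cv2.imread('pics/x.png')[180:340,170:330];b=cv2.imread('pics/y.png')[200:360,250:410];cv2.imwrite('pics/c1.png',cv2.resize(np.hstack([a,b]),(800,400),interpolation=2))"
```

```text
t 2.85 pos [ 0.5379 -0.0366  0.1684] F [-0.72 -0.06  0.02] w 24.1 ff 0.0
x [ 9.984e-01  5.640e-02 -7.000e-04] y [ 5.640e-02 -9.984e-01  1.000e-04] z [-7.e-04 -2.e-04 -1.e+00]
[0.031 0.058 0.253] [0.033 0.057 3.253]
```

View pics/c1.png

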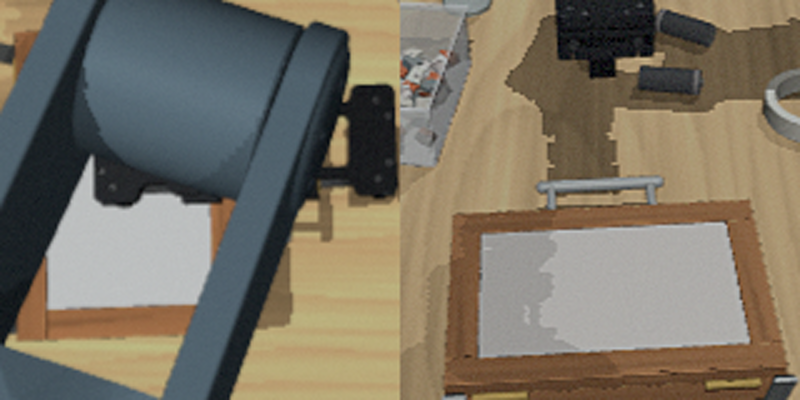

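The gripper is above the bar with both fingers clear; the bar runs from about (306,274) to (354,273) in the side view. I'll descend and close.

```bash
python3 -m creep '[{"tx":0.03,"ty":0.057,"tz":0.8,"wx":0,"wy":0,"wz":0,"grip":0.45},{"tx":0,"ty":0,"tz":0.8,"wx":0,"wy":0,"wz":0,"grip":0.45},{"tx":0,"ty":0,"tz":0.65,"wx":0,"wy":0,"wz":0,"grip":0.45},{"tx":0,"ty":0,"tz":0.5,"wx":0,"wy":0,"wz":0,"grip":0.45},{"tx":0,"ty":0,"tz":0.5,"wx":0,"wy":0,"wz":0,"grip":0.45},{"tx":0,"ty":0,"tz":0,"wx":0,"wy":0,"wz":0,"grip":0.45}]' 
python3 -m creep '[{"tx":0,"ty":0,"tz":0,"wx":0,"wy":0,"wz":0,"grip":1},{"tx":0,"ty":0,"tz":0,"wx":0,"wy":0,"wz":0,"grip":1},{"tx":0,"ty":0,"tz":0,"wx":0,"wy":0,"wz":0,"grip":1},{"tx":0,"ty":0,"tz":0,"wx":0,"wy":0,"wz":0,"grip":1}]' 15
python3 -c "
from h import *
info()
p=st()[0]['position']
for th in np.arange(0,2.06,.1): print(round(th,2),((handle(th)-handle(0))@st()[1].as_matrix()/.04).round(3))"
```

```text
t: 3.55
position: [0.5365, -0.0408, 0.0363]
ee_rot: [-0.001, 1.0, 0.025, -0.002]
force: [-0.2, 0.2, -0.4]
width: 0.276
finger_force: 0.0
t: 3.95
position: [0.5405, -0.0405, 0.0407]
ee_rot: [0.001, 1.0, 0.027, 0.001]
force: [-1.5, -0.8, 5.4]
width: 0.004
finger_force: 3.0
t 3.95 pos [ 0.5405 -0.0405  0.0407] F [-1.48 -0.77  5.37] w 0.3 ff 2.99
x [0.9986 0.0536 0.0028] y [ 0.0536 -0.9986  0.0014] z [ 0.0029 -0.0012 -1.    ]
0.0 [0. 0. 0.]
0.1 [ 0.001 -0.044 -0.536]
0.2 [ 0.002 -0.14  -1.065]
0.3 [ 0.003 -0.29  -1.581]
0.4 [ 0.004 -0.49  -2.08 ]
0.5 [ 0.005 -0.738 -2.556]
0.6 [ 0.005 -1.034 -3.006]
0.7 [ 0.005 -1.372 -3.423]
0.8 [ 0.005 -1.751 -3.805]
0.9 [ 4.000e-03 -2.165e+00 -4.147e+00]
1.0 [ 3.000e-03 -2.612e+00 -4.446e+00]
1.1 [ 2.000e-03 -3.087e+00 -4.699e+00]
1.2 [ 1.000e-03 -3.584e+00 -4.903e+00]
1.3 [-0.    -4.099 -5.057]
1.4 [-2.000e-03 -4.627e+00 -5.158e+00]
1.5 [-4.000e-03 -5.162e+00 -5.206e+00]
1.6 [-0.006 -5.7   -5.2  ]
1.7 [-0.008 -6.234 -5.141]
1.8 [-0.01  -6.76  -5.029]
1.9 [-0.012 -7.272 -4.865]
2.0 [-0.014 -7.765 -4.65 ]
```

The fingers shut to zero, so the bar isn't between the pads. Looking.

```bash
python3 -c "
from h import *
info(); a=robot.grab_frame('side');b=robot.grab_frame('top'); info()
a=a[180:340,250:410];b=b[180:340,190:350];cv2.imwrite('pics/c2.png',cv2.resize(np.hstack([a,b]),(800,400),interpolation=2))"
```

```text
t 3.95 pos [ 0.5405 -0.0405  0.0407] F [-1.48 -0.77  5.37] w 0.3 ff 2.99
x [0.9986 0.0536 0.0028] y [ 0.0536 -0.9986  0.0014] z [ 0.0029 -0.0012 -1.    ]
t 4.05 pos [ 0.5405 -0.0405  0.0407] F [-1.65 -0.84  5.79] w 0.7 ff 3.14
x [0.9985 0.0538 0.0029] y [ 0.0538 -0.9985  0.0015] z [ 0.0029 -0.0013 -1.    ]
```

View pics/c2.png

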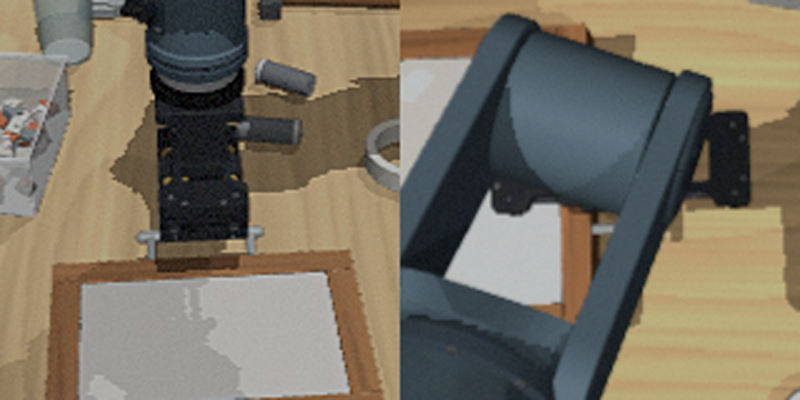

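```bash
python3 -m creep '[{"tx":0,"ty":0,"tz":0,"wx":0,"wy":0,"wz":0,"grip":1},{"tx":0,"ty":0,"tz":0,"wx":0,"wy":0,"wz":0,"grip":1}]' 15
python3 -m creep '[{"tx":0,"ty":-0.01,"tz":-0.15,"wx":0,"wy":0,"wz":0,"grip":1},{"tx":0,"ty":-0.01,"tz":-0.15,"wx":0,"wy":0,"wz":0,"grip":1},{"tx":0,"ty":0,"tz":0,"wx":0,"wy":0,"wz":0,"grip":1}]' 15
python3 -c "
from h import *
info(); print(st()[0]['q'],st()[0]['torque']); a=robot.grab_frame('side')
print([(d['conf'],d['at']) for d in robot.landmark_of('side','lid_handle')]); cv2.imwrite('pics/c3.png',cv2.resize(a[220:320,270:400],(780,600),interpolation=2))"
```

```text
t: 4.25
position: [0.5405, -0.0405, 0.0407]
ee_rot: [0.001, 1.0, 0.027, 0.001]
force: [-2.4, -0.4, 6.0]
width: 0.007
finger_force: 3.1
t: 4.55
position: [0.5401, -0.0392, 0.0522]
ee_rot: [0.0, 1.0, 0.027, 0.001]
force: [0.2, 0.7, -0.2]
width: 0.005
finger_force: 0.0
t 4.55 pos [ 0.5401 -0.0392  0.0522] F [ 0.17  0.65 -0.2 ] w 0.4 ff 0.0
x [0.9986 0.0537 0.0023] y [ 5.370e-02 -9.986e-01  7.000e-04] z [ 2.3e-03 -6.0e-04 -1.0e+00]
[-2.91763154e-01  3.15539482e-01  1.81163297e+00  1.05158233e-04
  1.01202477e+00  1.22523648e+00] [ 0.00082989  0.03555981 -0.03594238]
[(0.73, [326.4, 272.1])]
```

View pics/c3.png

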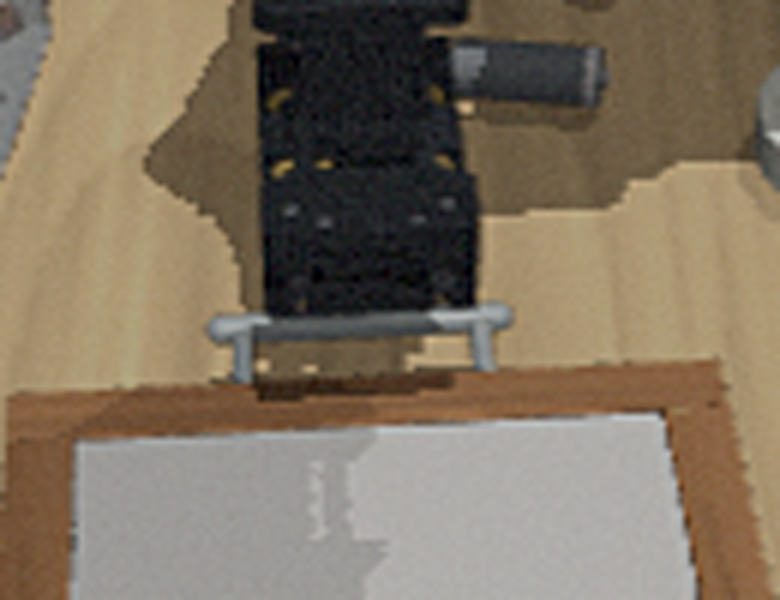

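```bash
python3 -c "
from h import *
np.set_printoptions(precision=1,suppress=True)
s,r=st(); p=s['position']
for n in('side',):
  for l,o in dict(tip=[0,0,0],tipnear=[0,.0175,0],bodycorner=[-.0375,.0935,.0637],bodycorner2=[.0375,.0935,.0637],bodymid=[0,.0375,.0637],bodyfar=[0,-.0935,.0637]).items(): q=proj(n,p+o)[0]; print(l,q,(q-[270,220])*6)
  for b in([-.125,.05,.057],[-.125,-.05,.057]): q=proj(n,box2w(b))[0]; print('bar',q,(q-[270,220])*6)
"; python3 -c "
import cv2;cv2.imwrite('pics/c4.png',cv2.imread('pics/c3.png')[0:0+600])"
```

```text
tip [330.4 275.6] [362.3 333.9]
tipnear [330.4 281.1] [362.2 366.8]
bodycorner [349.2 283.5] [475.3 380.7]
bodycorner2 [310.5 283.8] [243.1 382.6]
bodymid [329.9 264.7] [359.7 268.2]
bodyfar [330.1 226.5] [360.7  39. ]
bar [353.4 272.6] [500.7 315.8]
bar [307.3 274.8] [223.8 328.7]
```

```bash
python3 -c "
from h import *
np.set_printoptions(precision=1,suppress=True)
p=np.array([.2474,-.5191,.2167]); y=np.array([.4302,-.9027,0]);
im=cv2.imread('pics/side0.png'); c=cv2.resize(im[40:130,390:510],(800,600),interpolation=2); k=800/120
for s in(-1,1):
  for b in (0,.0187,.0637):
    q=proj('side',p+s*.044*y+[0,0,b])[0]; print(s,b,q); cv2.circle(c,tuple(int(v) for v in (q-[390,40])*k),4,(0,0,255),-1)
cv2.imwrite('pics/c4.png',c)
"
```

```text
-1 0 [446.2 118. ]
-1 0.0187 [447.2 111.4]
-1 0.0637 [449.5  94.8]
1 0 [427.4 106.5]
1 0.0187 [428.1 100. ]
1 0.0637 [430.  84.]
```

View pics/c4.png

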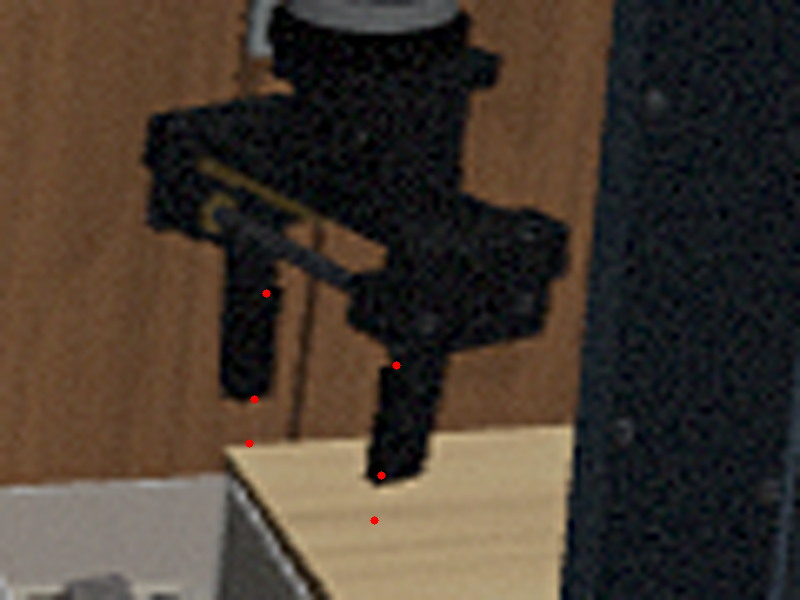

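The dots show the fingertips about 18 mm behind the reported TCP along the tool axis, with no lateral error. That explains it: the tips only just reached the bar and squeezed off it. I'll reopen and go about 20 mm deeper.

```bash
python3 -m creep '[{"tx":0,"ty":0,"tz":-0.1,"wx":0,"wy":0,"wz":0,"grip":0.45},{"tx":0,"ty":0,"tz":0,"wx":0,"wy":0,"wz":0,"grip":0.45},{"tx":0,"ty":0,"tz":0,"wx":0,"wy":0,"wz":0,"grip":0.45},{"tx":0,"ty":0,"tz":0.23,"wx":0,"wy":0,"wz":0,"grip":0.45},{"tx":0,"ty":0,"tz":0.25,"wx":0,"wy":0,"wz":0,"grip":0.45},{"tx":0,"ty":0,"tz":0.25,"wx":0,"wy":0,"wz":0,"grip":0.45},{"tx":0,"ty":0,"tz":0.2,"wx":0,"wy":0,"wz":0,"grip":0.45},{"tx":0,"ty":0,"tz":0,"wx":0,"wy":0,"wz":0,"grip":0.45}]' 15
python3 -m creep '[{"tx":0,"ty":0,"tz":0,"wx":0,"wy":0,"wz":0,"grip":1},{"tx":0,"ty":0,"tz":0,"wx":0,"wy":0,"wz":0,"grip":1},{"tx":0,"ty":0,"tz":0,"wx":0,"wy":0,"wz":0,"grip":1},{"tx":0,"ty":0,"tz":0,"wx":0,"wy":0,"wz":0,"grip":1}]' 15
```

```text
t: 5.45
position: [0.5377, -0.0387, 0.0156]
ee_rot: [-0.001, 1.0, 0.027, -0.002]
force: [-0.4, 0.1, -0.7]
width: 0.272
finger_force: 0.0
t: 5.85
position: [0.5394, -0.0405, 0.0179]
ee_rot: [0.001, 1.0, 0.027, 0.0]
force: [-0.2, -5.8, -2.3]
width: 0.113
finger_force: 15.0
```

The bar is gripped (about 10 mm opening, 15 N). I'll lift along the arc, checking forces as I go.

```bash
python3 -m creep '[{"tx":0,"ty":-0.009,"tz":-0.268,"wx":0,"wy":0,"wz":0,"grip":1},{"tx":0,"ty":-0.035,"tz":-0.268,"wx":0,"wy":0,"wz":0,"grip":1},{"tx":0,"ty":-0.096,"tz":-0.529,"wx":0,"wy":0,"wz":0,"grip":1},{"tx":0,"ty":-0.15,"tz":-0.516,"wx":0,"wy":0,"wz":0,"grip":1},{"tx":0,"ty":-0.2,"tz":-0.499,"wx":0,"wy":0,"wz":0,"grip":1}]' 
python3 -m creep '[{"tx":0,"ty":-0.248,"tz":-0.476,"wx":0,"wy":0,"wz":0,"grip":1},{"tx":0,"ty":-0.296,"tz":-0.45,"wx":0,"wy":0,"wz":0,"grip":1},{"tx":0,"ty":-0.338,"tz":-0.417,"wx":0,"wy":0,"wz":0,"grip":1},{"tx":0,"ty":-0.379,"tz":-0.382,"wx":0,"wy":0,"wz":0,"grip":1}]' 
python3 -c "
from h import *
info(); print('expect',handle(.8)-[0,0,.038])"
```

```text
t: 6.35
position: [0.5382, -0.0212, 0.1023]
ee_rot: [0.001, 1.0, 0.027, 0.0]
force: [0.0, -4.5, -0.7]
width: 0.118
finger_force: 15.1
t: 6.75
position: [0.5354, 0.0282, 0.1724]
ee_rot: [0.003, 1.0, 0.026, 0.0]
force: [-5.2, -10.5, 6.5]
width: 0.115
finger_force: 15.0
t 6.75 pos [0.5354 0.0282 0.1724] F [ -5.22 -10.5    6.48] w 10.1 ff 14.98
x [9.986e-01 5.280e-02 5.000e-04] y [ 0.0528 -0.9986  0.0058] z [ 8.0e-04 -5.8e-03 -1.0e+00]
expect [0.53523136 0.03131914 0.17110851]
```

```bash
python3 -m creep '[{"tx":0,"ty":-0.39,"tz":-0.36,"wx":0,"wy":0,"wz":0,"grip":1},{"tx":0,"ty":-0.43,"tz":-0.31,"wx":0,"wy":0,"wz":0,"grip":1},{"tx":0,"ty":-0.475,"tz":-0.253,"wx":0,"wy":0,"wz":0,"grip":1},{"tx":0,"ty":-0.497,"tz":-0.204,"wx":0,"wy":0,"wz":0,"grip":1},{"tx":0,"ty":-0.515,"tz":-0.154,"wx":0,"wy":0,"wz":0,"grip":1},{"tx":0,"ty":-0.264,"tz":-0.058,"wx":0,"wy":0,"wz":0,"grip":1},{"tx":0,"ty":-0.264,"tz":-0.043,"wx":0,"wy":0,"wz":0,"grip":1}]' 
python3 -c "
from h import *
info(); print('expect',handle(1.4)-[0,0,.038])"
```

```text
t: 7.45
position: [0.5294, 0.1445, 0.2267]
ee_rot: [0.0, 1.0, 0.027, 0.001]
force: [-3.3, -1.1, 5.8]
width: 0.123
finger_force: 15.0
t 7.45 pos [0.5294 0.1445 0.2267] F [-3.32 -1.14  5.75] w 10.8 ff 15.02
x [0.9985 0.0544 0.0014] y [ 5.440e-02 -9.985e-01  9.000e-04] z [ 1.4e-03 -8.0e-04 -1.0e+00]
expect [0.52864934 0.14625649 0.22506146]
```

```bash
python3 -m creep '[{"tx":0,"ty":-0.268,"tz":-0.03,"wx":0,"wy":0,"wz":0,"grip":1},{"tx":0,"ty":-0.267,"tz":-0.018,"wx":0,"wy":0,"wz":0,"grip":1},{"tx":0,"ty":-0.269,"tz":-0.004,"wx":0,"wy":0,"wz":0,"grip":1},{"tx":0,"ty":-0.269,"tz":0.01,"wx":0,"wy":0,"wz":0,"grip":1},{"tx":0,"ty":-0.267,"tz":0.023,"wx":0,"wy":0,"wz":0,"grip":1},{"tx":0,"ty":-0.267,"tz":0.036,"wx":0,"wy":0,"wz":0,"grip":1},{"tx":0,"ty":-0.18,"tz":0.03,"wx":0,"wy":0,"wz":0,"grip":1},{"tx":0,"ty":-0.18,"tz":0.04,"wx":0,"wy":0,"wz":0,"grip":1},{"tx":0,"ty":-0.166,"tz":0.042,"wx":0,"wy":0,"wz":0,"grip":1}]' 
python3 -m creep '[{"tx":0,"ty":-0.13,"tz":0.037,"wx":0,"wy":0,"wz":0,"grip":1},{"tx":0,"ty":-0.13,"tz":0.04,"wx":0,"wy":0,"wz":0,"grip":1},{"tx":0,"ty":-0.126,"tz":0.043,"wx":0,"wy":0,"wz":0,"grip":1},{"tx":0,"ty":-0.126,"tz":0.044,"wx":0,"wy":0,"wz":0,"grip":1},{"tx":0,"ty":-0.1,"tz":0.04,"wx":0,"wy":0,"wz":0,"grip":1},{"tx":0,"ty":0,"tz":0,"wx":0,"wy":0,"wz":0,"grip":1}]' 
python3 -c "
from h import *
info(); print('expect 1.9,2.0',handle(1.9)-[0,0,.038],handle(2.0)-[0,0,.038])"
```

```text
t: 8.35
position: [0.5242, 0.23, 0.2193]
ee_rot: [-0.0, 1.0, 0.027, -0.001]
force: [-5.5, 0.1, 2.1]
width: 0.116
finger_force: 15.1
t: 8.95
position: [0.5229, 0.2541, 0.2108]
ee_rot: [0.0, 1.0, 0.027, -0.001]
force: [-4.5, 0.1, -1.4]
width: 0.113
finger_force: 15.0
t 8.95 pos [0.5229 0.2541 0.2108] F [-4.45  0.07 -1.4 ] w 9.9 ff 15.04
x [ 0.9985  0.054  -0.0015] y [ 5.400e-02 -9.985e-01  2.000e-04] z [-1.5e-03 -3.0e-04 -1.0e+00]
expect 1.9,2.0 [0.52260186 0.25185962 0.21319149] [0.52147526 0.27153268 0.20458592]
```

```bash
python3 -m creep '[{"tx":0,"ty":-0.1,"tz":0.042,"wx":0,"wy":0,"wz":0,"grip":1},{"tx":0,"ty":-0.1,"tz":0.043,"wx":0,"wy":0,"wz":0,"grip":1},{"tx":0,"ty":-0.08,"tz":0.036,"wx":0,"wy":0,"wz":0,"grip":1},{"tx":0,"ty":-0.06,"tz":0.028,"wx":0,"wy":0,"wz":0,"grip":1},{"tx":0,"ty":0,"tz":0,"wx":0,"wy":0,"wz":0,"grip":1}]' 
python3 -m creep '[{"tx":0,"ty":-0.06,"tz":0.028,"wx":0,"wy":0,"wz":0,"grip":1},{"tx":0,"ty":-0.05,"tz":0.025,"wx":0,"wy":0,"wz":0,"grip":1},{"tx":0,"ty":0,"tz":0,"wx":0,"wy":0,"wz":0,"grip":1}]'
```

```text
t: 9.45
position: [0.5222, 0.2672, 0.205]
ee_rot: [0.0, 1.0, 0.027, -0.001]
force: [-4.7, -0.8, -2.5]
width: 0.115
finger_force: 15.0
t: 9.75
position: [0.5222, 0.2697, 0.2037]
ee_rot: [0.002, 1.0, 0.027, -0.001]
force: [-8.0, -7.9, 2.5]
width: 0.117
finger_force: 15.0
```

The lid is on its stops. I'll release it, lift clear, and move back toward the cell while reading the holder's orientation.

```bash
python3 -m creep '[{"tx":0,"ty":0,"tz":0,"wx":0,"wy":0,"wz":0,"grip":0.6},{"tx":0,"ty":0,"tz":0,"wx":0,"wy":0,"wz":0,"grip":0.45},{"tx":0,"ty":0,"tz":0,"wx":0,"wy":0,"wz":0,"grip":0.45},{"tx":0,"ty":0,"tz":-0.3,"wx":0,"wy":0,"wz":0,"grip":0.45},{"tx":0,"ty":0,"tz":-0.6,"wx":0,"wy":0,"wz":0,"grip":0.45},{"tx":0,"ty":0,"tz":-0.9,"wx":0,"wy":0,"wz":0,"grip":0.45},{"tx":0,"ty":0,"tz":-0.7,"wx":0,"wy":0,"wz":0,"grip":0.45}]' 
python3 -m creep '[{"tx":-0.1,"ty":0.8,"tz":0,"wx":0,"wy":0,"wz":0.4,"grip":0.1},{"tx":-0.1,"ty":1,"tz":0,"wx":0,"wy":0,"wz":0.4,"grip":0.1},{"tx":-0.1,"ty":1,"tz":0,"wx":0,"wy":0,"wz":0.4,"grip":0.1},{"tx":-0.1,"ty":1,"tz":0,"wx":0,"wy":0,"wz":0.4,"grip":0.1},{"tx":-0.1,"ty":1,"tz":0,"wx":0,"wy":0,"wz":0.4,"grip":0.1},{"tx":-0.1,"ty":1,"tz":0,"wx":0,"wy":0,"wz":0.36,"grip":0.1},{"tx":-0.1,"ty":1,"tz":0.2,"wx":0,"wy":0,"wz":0,"grip":0.1},{"tx":0,"ty":1,"tz":0.2,"wx":0,"wy":0,"wz":0,"grip":0.1},{"tx":0,"ty":1,"tz":0.2,"wx":0,"wy":0,"wz":0,"grip":0.1},{"tx":0,"ty":1,"tz":0.2,"wx":0,"wy":0,"wz":0,"grip":0.1},{"tx":0,"ty":1,"tz":0.2,"wx":0,"wy":0,"wz":0,"grip":0.1},{"tx":0,"ty":1,"tz":0,"wx":0,"wy":0,"wz":0,"grip":0.1}]' 
python3 -c "
from h import *
info(); print(go([.4679,-.2485,.09]))
T=robot.grab_frame('top');S=robot.grab_frame('side');cv2.imwrite('pics/T5.png',T);cv2.imwrite('pics/S5.png',S)
for n in('top','side'):
  for k in('seat','spring_face','plain_contact','lid_handle','cell','cell_nub'): print(n,k,[(round(d['conf'],2),np.round(d['at'],1)) for d in robot.landmark_of(n,k)])
a=cv2.resize(T[175:330,130:290],(413,400),interpolation=2);b=cv2.resize(S[240:400,255:415],(387,387),interpolation=2)
im=np.zeros((400,800,3),np.uint8);im[:,:413]=a;im[:387,413:]=b;cv2.imwrite('pics/c5.png',im)"
```

```text
t: 10.45
position: [0.523, 0.272, 0.3067]
ee_rot: [-0.0, 1.0, 0.027, 0.001]
force: [0.7, 0.9, 0.5]
width: 0.276
finger_force: 0.0
t: 11.65
position: [0.4549, -0.198, 0.2637]
ee_rot: [0.0, 0.998, -0.068, 0.0]
force: [1.3, -0.1, 0.3]
width: 0.45
finger_force: 0.0
t 11.65 pos [ 0.4549 -0.198   0.2637] F [ 1.28 -0.13  0.27] w 39.6 ff 0.0
x [ 9.909e-01 -1.348e-01  3.000e-04] y [-1.348e-01 -9.909e-01  1.000e-04] z [ 3.e-04 -1.e-04 -1.e+00]
[0.491 1.208 4.344]
top seat [(0.69, array([238.7, 251.3])), (0.47, array([456.9, 182.8]))]
top spring_face [(0.6, array([232.4, 240.8])), (0.59, array([499.4, 223.3]))]
top plain_contact [(0.64, array([235.6, 267.2]))]
top lid_handle [(0.93, array([ 85.6, 247.4]))]
top cell [(0.17, array([178. , 253.3]))]
top cell_nub [(0.56, array([438.7, 242.7]))]
side seat [(0.48, array([331.9, 322.1]))]
side spring_face [(0.67, array([359.3, 233.3]))]
side plain_contact [(0.44, array([348.6, 316.4]))]
side lid_handle [(0.7, array([337.8, 318.3]))]
side cell [(0.7, array([360.3, 230.7])), (0.48, array([362. , 211.6])), (0.47, array([328.1, 216. ]))]
side cell_nub [(0.64, array([321. , 210.3])), (0.6, array([370.2, 230.6])), (0.5, array([337.7, 352.8])), (0.47, array([353.4, 204.3]))]
```

View pics/c5.png

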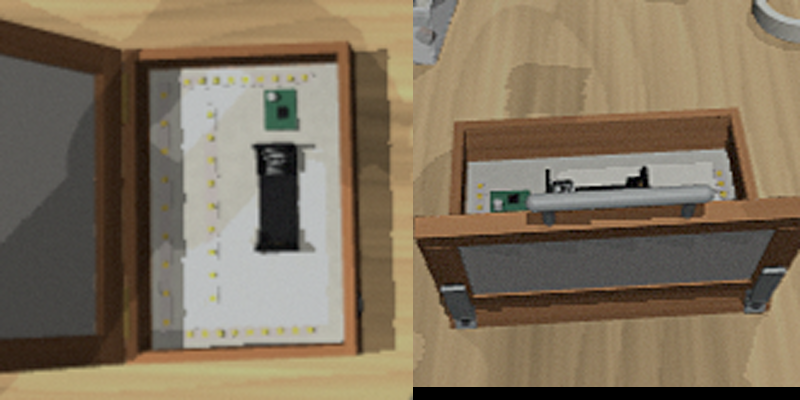

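The coil spring is at the far end of the holder (top crop (277,155)) and the plain contact at the near end, (277,245), so the nub must point toward the robot, as the cell already lies. Next I'll refine the seat position from the dark holder blob.

```bash
python3 -c "
from h import *
np.set_printoptions(precision=4,suppress=True)
T=cv2.imread('pics/T5.png'); g=T.max(2)[225:280,225:258]; m=(g<50)
ys,xs=np.nonzero(m); print('cols',np.bincount(xs),'\nrows',np.bincount(ys))
print('seat guess',box2w([-.025,0,.025]))
for l,b in dict(seat=[-.025,0,.025],floorL=[-.025-.016,0,.012],floorR=[-.025+.016,0,.012],spwall=[-.025,-.043,.036],ctwall=[-.025,.033,.034],ctfoot=[-.025,.033,.015],spout=[-.025,-.046,.036]).items(): print(l,proj('top',box2w(b))[0].round(1),proj('side',box2w(b))[0].round(1))
print(atz('top',[238.7,251.3],.025), tri([331.9,322.1],[238.7,251.3]))
# refit lid angle & case: case rim corners from picture
k=160/413
for c in ([136,47],[352,43],[355,353],[137,352]): print(np.array(c)*k+[130,175])
for b in([.09,-.125,.05],[-.09,-.125,.05],[-.09,.125,.05],[.09,.125,.05]): print('pred',proj('top',box2w(b))[0])
"
```

```text
cols [ 0  0  0  0  3 15 40 38 31 30 31 32 33 36 37 40 41 41 41 40  2] 
rows [ 0  0  0  0  0  0 15 13 10  8  7  9  7  9 12 10  9 10 14 14 14 14 14 14
 14 14 14 14 14 14 14 14 14 14 14 14 14 14 14 14 14 14 14 14 15 16 17]
seat guess [0.5335 0.061  0.025 ]
seat [236.2 253.2] [333.3 318.1]
floorL [244.9 253.5] [332.9 316.7]
floorR [229.8 254. ] [333.8 328.3]
spwall [234.9 232.2] [312.1 315.4]
ctwall [235.8 268.7] [349.5 314.2]
ctfoot [237.4 269.2] [349.4 320.6]
spout [234.9 230.7] [310.6 315.5]
[0.5377 0.056  0.025 ] (array([0.5377, 0.0586, 0.0106]), np.float64(0.0023498127867022742))
[182.6877 193.2082]
[266.368  191.6586]
[267.5303 311.7554]
[183.0751 311.368 ]
pred [177.3949 193.9184]
pred [264.4569 190.8536]
pred [267.3705 312.7544]
pred [178.1394 315.9185]
```

The predicted holder floor (cols 229.8–244.9) matches the observed blob (230–244.5), so the seat is at (0.5335, 0.061, 0.025) along 183.3°. Now down over the cell.

```bash
python3 -m creep '[{"tx":0.25,"ty":0.6,"tz":0.6,"wx":0,"wy":0,"wz":0,"grip":0.1},{"tx":0.241,"ty":0.608,"tz":0.8,"wx":0,"wy":0,"wz":0,"grip":0.1},{"tx":0,"ty":0,"tz":1,"wx":0,"wy":0,"wz":0,"grip":0.1},{"tx":0,"ty":0,"tz":1,"wx":0,"wy":0,"wz":0,"grip":0.1},{"tx":0,"ty":0,"tz":0.8,"wx":0,"wy":0,"wz":0,"grip":0.1},{"tx":0,"ty":0,"tz":0.5,"wx":0,"wy":0,"wz":0,"grip":0.1},{"tx":0,"ty":0,"tz":0,"wx":0,"wy":0,"wz":0,"grip":0.1},{"tx":0,"ty":0,"tz":0,"wx":0,"wy":0,"wz":0,"grip":0.1}]' 
python3 -c "
from h import *
info(); print(go([.4679,-.2485,0])); S=robot.grab_frame('side'); cv2.imwrite('pics/c6.png',cv2.resize(S[150:270,290:450],(800,600),interpolation=2))"
```

```text
t: 13.15
position: [0.4686, -0.247, 0.076]
ee_rot: [-0.0, 0.998, -0.067, -0.0]
force: [-0.0, -0.4, -0.3]
width: 0.452
finger_force: 0.0
t 13.15 pos [ 0.4686 -0.247   0.076 ] F [-0.   -0.36 -0.32] w 39.7 ff 0.0
x [ 9.909e-01 -1.346e-01 -1.000e-04] y [-1.346e-01 -9.909e-01 -1.000e-04] z [-1.e-04  1.e-04 -1.e+00]
[-0.012  0.039  1.899]
```

View pics/c6.png

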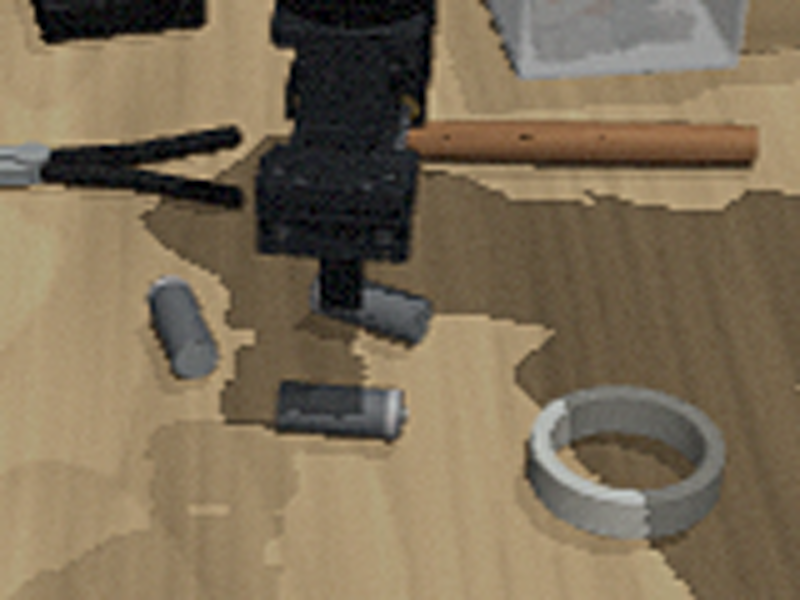

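The open gripper is above the banded target cell at crop (340,410) → about (358,232) in the picture, with the nub to the right (toward the robot) and the neighbours well clear. I'll lower it, then feel for the bench.

```bash
python3 -m creep '[{"tx":-0.01,"ty":0.035,"tz":0.6,"wx":0,"wy":0,"wz":0,"grip":0.1},{"tx":0,"ty":0,"tz":0.7,"wx":0,"wy":0,"wz":0,"grip":0.1},{"tx":0,"ty":0,"tz":0.5,"wx":0,"wy":0,"wz":0,"grip":0.1},{"tx":0,"ty":0,"tz":0.3,"wx":0,"wy":0,"wz":0,"grip":0.1},{"tx":0,"ty":0,"tz":0,"wx":0,"wy":0,"wz":0,"grip":0.1},{"tx":0,"ty":0,"tz":0,"wx":0,"wy":0,"wz":0,"grip":0.1}]' 
for i in 1; do python3 -m creep '[{"tx":0,"ty":0,"tz":0.1,"wx":0,"wy":0,"wz":0,"grip":0.1},{"tx":0,"ty":0,"tz":0,"wx":0,"wy":0,"wz":0,"grip":0.1}]'
python3 -m creep '[{"tx":0,"ty":0,"tz":0.08,"wx":0,"wy":0,"wz":0,"grip":0.1},{"tx":0,"ty":0,"tz":0,"wx":0,"wy":0,"wz":0,"grip":0.1}]'
python3 -m creep '[{"tx":0,"ty":0,"tz":0.07,"wx":0,"wy":0,"wz":0,"grip":0.1},{"tx":0,"ty":0,"tz":0,"wx":0,"wy":0,"wz":0,"grip":0.1}]'; done
python3 -c "
from h import *
for z in(.076,.0945): print(z,proj('side',[.4686+.003,-.227,z]),proj('side',[.472,-.21,z]))"
```

```text
t: 13.8
position: [0.4687, -0.249, -0.0072]
ee_rot: [0.001, 0.998, -0.067, 0.001]
force: [0.7, 0.5, -0.0]
width: 0.451
finger_force: 0.0
t: 14.0
position: [0.4683, -0.2487, -0.0117]
ee_rot: [0.0, 0.998, -0.068, 0.001]
force: [0.2, 0.4, -0.1]
width: 0.449
finger_force: 0.0
t: 14.2
position: [0.4677, -0.2483, -0.0157]
ee_rot: [-0.0, 0.998, -0.068, -0.0]
force: [-0.2, -0.2, 0.2]
width: 0.447
finger_force: 0.0
t: 14.4
position: [0.4676, -0.2481, -0.0188]
ee_rot: [-0.0, 0.998, -0.068, -0.0]
force: [0.8, -0.1, 0.7]
width: 0.452
finger_force: 0.0
0.076 [[358.14380448 216.22990822]] [[358.28131522 220.27202107]]
0.0945 [[358.31687565 209.96784696]] [[358.45775262 213.97721139]]
```

```bash
python3 -m creep '[{"tx":0,"ty":0,"tz":0.06,"wx":0,"wy":0,"wz":0,"grip":0.1},{"tx":0,"ty":0,"tz":0,"wx":0,"wy":0,"wz":0,"grip":0.1}]'
python3 -m creep '[{"tx":0,"ty":0,"tz":0.05,"wx":0,"wy":0,"wz":0,"grip":0.1},{"tx":0,"ty":0,"tz":0,"wx":0,"wy":0,"wz":0,"grip":0.1}]'
```

```text
t: 14.6
position: [0.4676, -0.2481, -0.0212]
ee_rot: [-0.0, 0.998, -0.068, -0.0]
force: [-0.2, 0.9, 0.1]
width: 0.45
finger_force: 0.0
t: 14.8
position: [0.4679, -0.2484, -0.0216]
ee_rot: [-0.0, 0.998, -0.067, -0.0]
force: [-4.5, 2.8, 14.6]
width: 0.449
finger_force: 7.1
```

Contact is at a reported −0.0214, so the tip offset is 21.4 mm. I'll back off 4–5 mm, grip and lift.

```bash
python3 -m creep '[{"tx":0,"ty":0,"tz":-0.12,"wx":0,"wy":0,"wz":0,"grip":0.1},{"tx":0,"ty":0,"tz":0,"wx":0,"wy":0,"wz":0,"grip":0.1},{"tx":0,"ty":0,"tz":0,"wx":0,"wy":0,"wz":0,"grip":1},{"tx":0,"ty":0,"tz":0,"wx":0,"wy":0,"wz":0,"grip":1},{"tx":0,"ty":0,"tz":0,"wx":0,"wy":0,"wz":0,"grip":1},{"tx":0,"ty":0,"tz":0,"wx":0,"wy":0,"wz":0,"grip":1}]' 25
python3 -c "
from h import *
info()"
python3 -m creep '[{"tx":0,"ty":0,"tz":-0.3,"wx":0,"wy":0,"wz":0,"grip":1},{"tx":0,"ty":0,"tz":-0.7,"wx":0,"wy":0,"wz":0,"grip":1},{"tx":0,"ty":0,"tz":-0.9,"wx":0,"wy":0,"wz":0,"grip":1},{"tx":0,"ty":0,"tz":-0.9,"wx":0,"wy":0,"wz":0,"grip":1},{"tx":0,"ty":0,"tz":-0.5,"wx":0,"wy":0,"wz":-0.4,"grip":1},{"tx":0,"ty":0,"tz":0,"wx":0,"wy":0,"wz":-1,"grip":1},{"tx":0,"ty":0,"tz":0,"wx":0,"wy":0,"wz":-1,"grip":1},{"tx":0,"ty":0,"tz":0,"wx":0,"wy":0,"wz":0,"grip":1}]'
python3 -c "
from h import *
info(); s=st()[0]['position']; print('now above seat (no x offset):',go(box2w([-.025,0,.12]))); 
S=robot.grab_frame('side');T=robot.grab_frame('top');cv2.imwrite('pics/S7.png',S);cv2.imwrite('pics/T7.png',T)
for n in('side','top'):
  for k in('cell','cell_nub'): print(n,k,[(round(d['conf'],2),np.round(d['at'],1)) for d in robot.landmark_of(n,k)])
print(proj('side',s+[0,0,.0214+.010]),proj('side',s+[-.033,0,.0314]))
"
```

```text
t: 15.4
position: [0.4676, -0.2482, -0.0183]
ee_rot: [-0.0, 0.998, -0.068, -0.0]
force: [-0.3, -0.7, -1.0]
width: 0.286
finger_force: 25.0
t 15.4 pos [ 0.4676 -0.2482 -0.0183] F [-0.34 -0.73 -0.96] w 25.2 ff 24.99
x [ 9.909e-01 -1.348e-01 -4.000e-04] y [-1.348e-01 -9.909e-01 -2.000e-04] z [-3.e-04  2.e-04 -1.e+00]
t: 16.2
position: [0.4679, -0.2483, 0.1149]
ee_rot: [0.0, 1.0, 0.029, 0.0]
force: [-0.4, 0.3, -1.2]
width: 0.287
finger_force: 25.0
t 16.2 pos [ 0.4679 -0.2483  0.1149] F [-0.39  0.27 -1.25] w 25.2 ff 24.99
x [9.983e-01 5.750e-02 7.000e-04] y [ 5.750e-02 -9.983e-01  6.000e-04] z [ 7.e-04 -5.e-04 -1.e+00]
now above seat (no x offset): [ 2.084 -7.627 -0.13 ]
side cell [(0.69, array([325.7, 215.8])), (0.56, array([361.2, 189.4])), (0.48, array([362.4, 207.7]))]
side cell_nub [(0.6, array([319.2, 209.6])), (0.53, array([351.4, 204.8])), (0.47, array([371.1, 184.6]))]
top cell []
top cell_nub [(0.67, array([235.5, 252. ])), (0.58, array([233.9, 243. ]))]
[[359.99342949 186.9697784 ]] [[373.80444378 186.83723435]]
```

```bash
python3 -c "
from h import *
S=cv2.imread('pics/S7.png')
for r in range(176,200,2): print(r,' '.join('%3d'%v for v in S[r,338:384].max(1)))
p=st()[0]['position']+[0,0,.0314]
for u in(-.033,.0305,.033): print(u,proj('side',p+[-u,-u*.0573,0]))
"
```

```text
176 137 170 100 100 104  99 101 102 106 111 103  26  28  26  14   6  21  20   4  18  20   6  22  27  12  16  26  30  33  33  29  28  25  34  22  40  24  24  18  20  21  15  33  96 144 143
178  77 107 105 102 104  99  99 101 102 106  99  32  37  29  30  32  35  29  26  33  24  46  34  34  34  34  31  28  30  27  21  27  31  37  22  29  21  23  10  23  31  11  66 124 135 131
180 105 104 106  97 106 100 100 108 104 113  99  19  25  25  19  27  40  44  21  25  26  14  15   3  15  23  23  28  10  24  17  22  24  28   2  20  44  45  43  33  14  15  38  68  69  86
182 103 100  99 103 100 105 104  92  81  84  74   9  23  36  38  49  76  83  21  38  33  24  32  27  22  35  31  41  33  22  32  31  36  36  30  24  28  40  22  18  28  29  39  71  58  58
184 106  98  97  98 107 100 104  79  45  54  54  24  32  24  22  38  23  27  39  30  33  22  33  23  30  33  35  24  36  20  38  28  31  28  21  27  11  31  24  26  15  32  53  89  79  81
186 112 102  95  96 104 104 101  82  58  59  53  37  28  35  32  32  34  25  24  31  35  14  33  21  35  29  22  20  50  53  48  47  70  67  52  78  97  94  92 
[... 565 characters left out ...]
09 113 110 115 108 105 103
194 100  94  99  98 106 109 106 109 113 108 107 103 108 108 111 106 115 101  73   7  21  11  25  23  31  18  28  72 121 113 111 111 116 117 115 111 111 106 103 109 107 110 115 109 110 109
196  98  95  99  98 106 108 104 110 107 100  95  98  96 100  98 101 105 111 103 103 124 121 122 116 114 112 114 114 111 111 109 110 108 112 112 115 110 104 107 104 112 109 111 111 105 109
198 101 100  95 105 106 110 109 108 105 103  96  99 100  97 100  97 102 106 103 108 111 107 105 105  97 102 103 103 110 112 106 108 113 114 112 110 107 110 102 102 106 110 110 109 107 104
-0.033 [[346.27695198 187.90622541]]
0.0305 [[372.76579781 186.84897835]]
0.033 [[373.80645264 186.80744278]]
```

The cell is held straight, with its centre about 1 mm toward the spring from the tool. I'll move over the holder and tilt the nub end up 0.3 rad.

```bash
cat >> h.py <<'E'
SX=np.array([-np.sin(YAW),np.cos(YAW),0]); SEAT=box2w([-.025,0,.025])
def ins(xc,zc,off=-.001,h=.0314):
    s,r=st(); zt=r.as_matrix()[:,2]; ax=-r.as_matrix()[:,0]
    return go(SEAT+xc/1e3*SX+[0,0,zc/1e3]+h*zt-off*ax)
def cellpos(off=-.001,h=.0314):
    s,r=st(); M=r.as_matrix(); d=s['position']-h*M[:,2]-off*M[:,0]*1-SEAT; sy=np.cross([0,0,1],SX)
    return 'cell in seat mm',(np.array([d@SX,d@sy,d[2]])*1e3).round(1),'tilt',round(np.arcsin(-M[2,0]),3)
E
python3 -m creep '[{"tx":0.2,"ty":-0.9,"tz":0,"wx":0,"wy":0,"wz":0,"grip":1},{"tx":0.22,"ty":-0.96,"tz":0,"wx":0,"wy":0,"wz":0,"grip":1},{"tx":0.22,"ty":-0.96,"tz":0,"wx":0,"wy":0,"wz":0,"grip":1},{"tx":0.22,"ty":-0.96,"tz":0,"wx":0,"wy":0,"wz":0,"grip":1},{"tx":0.22,"ty":-0.96,"tz":0,"wx":0,"wy":0,"wz":0,"grip":1},{"tx":0.22,"ty":-0.96,"tz":0,"wx":0,"wy":0,"wz":0,"grip":1},{"tx":0.22,"ty":-0.96,"tz":0,"wx":0,"wy":0,"wz":0,"grip":1},{"tx":0.22,"ty":-0.96,"tz":0,"wx":0,"wy":0,"wz":0,"grip":1},{"tx":0,"ty":0,"tz":0,"wx":0,"wy":-0.94,"wz":0,"grip":1},{"tx":0,"ty":0,"tz":0,"wx":0,"wy":-0.94,"wz":0,"grip":1},{"tx":0,"ty":0,"tz":0,"wx":0,"wy":-0.94,"wz":0,"grip":1},{"tx":0,"ty":0,"tz":0,"wx":0,"wy":-0.94,"wz":0,"grip":1}]'
python3 -m creep '[{"tx":0,"ty":0,"tz":0,"wx":0,"wy":0,"wz":0,"grip":1},{"tx":0,"ty":0,"tz":0,"wx":0,"wy":0,"wz":0,"grip":1}]' >/dev/null
python3 -c "
from h import *
info(); print(cellpos()); print(ins(14,40),ins(14,25),ins(14,17))
"
```

```text
t: 17.7
position: [0.5202, 0.0602, 0.1141]
ee_rot: [0.004, 0.988, 0.028, -0.151]
force: [-0.2, 0.1, -1.0]
width: 0.288
finger_force: 25.0
t 17.9 pos [0.5199 0.06   0.1133] F [-0.14 -0.36 -0.11] w 25.4 ff 24.99
x [ 0.9536  0.054  -0.296 ] y [ 5.650e-02 -9.984e-01 -1.000e-04] z [-0.2956 -0.0166 -0.9552]
('cell in seat mm', array([  3.4,   0.3, 118. ]), 'tilt', np.float64(0.301))
[ 0.324 -0.006  1.94 ] [ 0.435 -0.006  2.298] [ 0.495 -0.006  2.49 ]
```

```bash
python3 -m creep '[{"tx":0.2,"ty":-0.006,"tz":0.5,"wx":0,"wy":0,"wz":0,"grip":1},{"tx":0.15,"ty":0,"tz":0.7,"wx":0,"wy":0,"wz":0,"grip":1},{"tx":0.085,"ty":0,"tz":0.6,"wx":0,"wy":0,"wz":0,"grip":1},{"tx":0,"ty":0,"tz":0.5,"wx":0,"wy":0,"wz":0,"grip":1},{"tx":0,"ty":0,"tz":0,"wx":0,"wy":0,"wz":0,"grip":1},{"tx":0,"ty":0,"tz":0,"wx":0,"wy":0,"wz":0,"grip":1}]'
python3 -c "
from h import *
print(cellpos()); print(ins(14,17),ins(4,14),ins(-3,10)); S=robot.grab_frame('side'); T=robot.grab_frame('top')
cv2.imwrite('pics/T8.png',T);cv2.imwrite('pics/S8.png',S)
for n in('side','top'):
  for k in('cell','cell_nub'): print(n,k,[(round(d['conf'],2),np.round(d['at'],1)) for d in robot.landmark_of(n,k)])
"
```

```text
t: 18.5
position: [0.5092, 0.0596, 0.0216]
ee_rot: [0.004, 0.988, 0.028, -0.149]
force: [-0.0, 1.1, -1.0]
width: 0.286
finger_force: 25.0
('cell in seat mm', array([14.1,  0.1, 26.3]), 'tilt', np.float64(0.3))
[ 0.071 -0.002  0.222] [ 0.332 -0.003  0.219] [ 0.529 -0.003  0.263]
side cell [(0.69, array([362.1, 212.8])), (0.61, array([328.5, 216.3])), (0.56, array([341.2, 309.6]))]
side cell_nub [(0.67, array([354.1, 304.6])), (0.65, array([323.1, 211. ])), (0.57, array([353.6, 206. ]))]
top cell [(0.95, array([426.7, 297.3])), (0.93, array([425.8, 250.1])), (0.57, array([231.7, 257.2]))]
top cell_nub [(0.96, array([434.3, 283.7])), (0.76, array([234.1, 273.2])), (0.66, array([435.8, 245.5]))]
```

```bash
python3 -c "
from h import *
c=SEAT+.0141*SX+[0,0,.0263]; n=c+.033*(.955*SX+[0,0,.296]); print(proj('side',[c,n]),proj('top',[c,n]))"
python3 -m creep '[{"tx":0.035,"ty":0,"tz":0.11,"wx":0,"wy":0,"wz":0,"grip":1},{"tx":0.036,"ty":0,"tz":0.112,"wx":0,"wy":0,"wz":0,"grip":1},{"tx":0.13,"ty":0,"tz":0,"wx":0,"wy":0,"wz":0,"grip":1},{"tx":0.131,"ty":0,"tz":0,"wx":0,"wy":0,"wz":0,"grip":1},{"tx":0,"ty":0,"tz":0,"wx":0,"wy":0,"wz":0,"grip":1},{"tx":0,"ty":0,"tz":0,"wx":0,"wy":0,"wz":0,"grip":1}]'
python3 -c "
from h import *
print(cellpos()); print(ins(4,14),ins(-3,10))
"
```

```text
[[340.19703392 308.71509588]
 [355.92651235 304.51203035]] [[234.0786019  259.01706646]
 [233.47189112 274.29014156]]
t: 19.4
position: [0.5191, 0.0602, 0.0083]
ee_rot: [0.004, 0.988, 0.028, -0.15]
force: [-1.4, -0.7, 0.2]
width: 0.284
finger_force: 25.0
('cell in seat mm', array([ 4.1,  0. , 13. ]), 'tilt', np.float64(0.302))
[-0.004 -0.001 -0.024] [ 0.192 -0.001  0.019]
```

```bash
python3 -m creep '[{"tx":0.1,"ty":0,"tz":0.01,"wx":0,"wy":0,"wz":0,"grip":1},{"tx":0.092,"ty":0,"tz":0.01,"wx":0,"wy":0,"wz":0,"grip":1},{"tx":0,"ty":0,"tz":0,"wx":0,"wy":0,"wz":0,"grip":1},{"tx":0,"ty":0,"tz":0,"wx":0,"wy":0,"wz":0,"grip":1}]'
python3 -c "
from h import *
print(cellpos())"
python3 -m creep '[{"tx":0.055,"ty":0,"tz":0.07,"wx":0,"wy":0.94,"wz":0,"grip":1},{"tx":0.055,"ty":0,"tz":0.07,"wx":0,"wy":0.94,"wz":0,"grip":1},{"tx":0,"ty":0,"tz":0,"wx":0,"wy":0,"wz":0,"grip":1},{"tx":0,"ty":0,"tz":0,"wx":0,"wy":0,"wz":0,"grip":1}]'
python3 -c "
from h import *
print(cellpos()); print(ins(-3,4.8))
"
```

```text
t: 19.8
position: [0.526, 0.0605, 0.0055]
ee_rot: [0.004, 0.988, 0.028, -0.15]
force: [-5.2, 0.1, 4.2]
width: 0.289
finger_force: 25.0
('cell in seat mm', array([-2.7,  0.1, 10.2]), 'tilt', np.float64(0.302))
t: 20.2
position: [0.5283, 0.061, -0.0011]
ee_rot: [0.002, 0.997, 0.028, -0.076]
force: [-4.0, 1.0, 0.1]
width: 0.287
finger_force: 25.0
('cell in seat mm', array([-0.6, -0.2,  4.7]), 'tilt', np.float64(0.152))
[ 0.06   0.005 -0.011]
```

```bash
python3 -m creep '[{"tx":0.075,"ty":0,"tz":0,"wx":0,"wy":0,"wz":0,"grip":1},{"tx":0,"ty":0,"tz":0,"wx":0,"wy":0,"wz":0,"grip":1},{"tx":0.065,"ty":0,"tz":0.06,"wx":0,"wy":0.94,"wz":0,"grip":1},{"tx":0.065,"ty":0,"tz":0.06,"wx":0,"wy":0.94,"wz":0,"grip":1},{"tx":0,"ty":0,"tz":0,"wx":0,"wy":0,"wz":0,"grip":1},{"tx":0,"ty":0,"tz":0,"wx":0,"wy":0,"wz":0,"grip":1}]'
python3 -c "
from h import *
print(cellpos()); print(ins(-2,0)); info()
S=robot.grab_frame('side'); T=robot.grab_frame('top')
cv2.imwrite('pics/T9.png',T);cv2.imwrite('pics/S9.png',S)
for n in('side','top'):
  for k in('cell','cell_nub'): print(n,k,[(round(d['conf'],2),np.round(d['at'],1)) for d in robot.landmark_of(n,k)])
c=SEAT; print(proj('side',[c,c+.033*SX]),proj('top',[c,c+.033*SX]))
"
```

```text
t: 20.8
position: [0.5366, 0.0612, -0.0064]
ee_rot: [-0.0, 1.0, 0.028, -0.001]
force: [-7.3, 0.2, 8.6]
width: 0.283
finger_force: 25.0
('cell in seat mm', array([-4.2, -0. ,  0. ]), 'tilt', np.float64(0.002))
[-0.054  0.     0.001]
t 20.8 pos [ 0.5366  0.0612 -0.0064] F [-7.31  0.16  8.59] w 24.9 ff 24.99
x [ 0.9984  0.057  -0.0015] y [ 5.700e-02 -9.984e-01 -2.000e-04] z [-1.6e-03  1.0e-04 -1.0e+00]
side cell [(0.51, array([361.9, 212.8]))]
side cell_nub []
top cell [(0.74, array([430.2, 297.9])), (0.18, array([372.8, 158.2]))]
top cell_nub [(0.72, array([432.7, 286.4])), (0.65, array([439.4, 247.2]))]
[[333.30941118 318.09499399]
 [349.42629252 317.29118607]] [[236.23672861 253.22268422]
 [236.51890155 268.98224683]]
```

The cell is level at seat height and bottomed (8.6 N up), with the spring pressed. I'll ease it toward the contact, release, and lift clear.

```bash
python3 -m creep '[{"tx":-0.05,"ty":0,"tz":0,"wx":0,"wy":0,"wz":0,"grip":1},{"tx":-0.04,"ty":0,"tz":0,"wx":0,"wy":0,"wz":0,"grip":1},{"tx":0,"ty":0,"tz":0,"wx":0,"wy":0,"wz":0,"grip":1}]'
python3 -c "
from h import *
print(cellpos())"
python3 -m creep '[{"tx":0,"ty":0,"tz":0,"wx":0,"wy":0,"wz":0,"grip":0.35},{"tx":0,"ty":0,"tz":0,"wx":0,"wy":0,"wz":0,"grip":0.2},{"tx":0,"ty":0,"tz":0,"wx":0,"wy":0,"wz":0,"grip":0.2},{"tx":0,"ty":0,"tz":0,"wx":0,"wy":0,"wz":0,"grip":0.2},{"tx":0,"ty":0,"tz":-0.3,"wx":0,"wy":0,"wz":0,"grip":0.2},{"tx":0,"ty":0,"tz":-0.7,"wx":0,"wy":0,"wz":0,"grip":0.2},{"tx":0,"ty":0,"tz":-1,"wx":0,"wy":0,"wz":0,"grip":0.2},{"tx":0,"ty":0,"tz":-1,"wx":0,"wy":0,"wz":0,"grip":0.2},{"tx":0,"ty":0,"tz":-1,"wx":0,"wy":0,"wz":0,"grip":0.2}]'
python3 -m creep '[{"tx":0,"ty":1,"tz":0,"wx":0,"wy":0,"wz":0,"grip":0.2},{"tx":0,"ty":1,"tz":0,"wx":0,"wy":0,"wz":0,"grip":0.2},{"tx":0,"ty":1,"tz":0,"wx":0,"wy":0,"wz":0,"grip":0.2},{"tx":0,"ty":1,"tz":0,"wx":0,"wy":0,"wz":0,"grip":0.2},{"tx":0,"ty":1,"tz":0,"wx":0,"wy":0,"wz":0,"grip":0.2},{"tx":0,"ty":1,"tz":0,"wx":0,"wy":0,"wz":0,"grip":0.2},{"tx":0,"ty":1,"tz":0,"wx":0,"wy":0,"wz":0,"grip":0.2}]'
python3 -c "
from h import *
S=robot.grab_frame('side'); T=robot.grab_frame('top')
cv2.imwrite('pics/T10.png',T);cv2.imwrite('pics/S10.png',S)
for n in('side','top'):
  for k in('cell','cell_nub','lid_handle'): print(n,k,[(round(d['conf'],2),np.round(d['at'],1)) for d in robot.landmark_of(n,k)])
im=np.zeros((600,800,3),np.uint8);im[:,:400]=cv2.resize(T[222:282,215:255],(400,600),interpolation=2);im[:360,400:]=cv2.resize(S[280:352,290:370],(400,360),interpolation=2);im[360:,400:]=cv2.resize(T[150:330,0:300],(400,240));cv2.imwrite('pics/c10.png',im)
"
```

```text
t: 21.4
position: [0.5345, 0.061, -0.0063]
ee_rot: [-0.0, 1.0, 0.028, 0.001]
force: [-0.7, 2.1, 4.2]
width: 0.286
finger_force: 25.0
('cell in seat mm', array([-1.9,  0.1,  0.1]), 'tilt', np.float64(-0.002))
t: 22.3
position: [0.533, 0.0609, 0.1556]
ee_rot: [0.0, 1.0, 0.028, 0.0]
force: [1.3, 0.2, 0.6]
width: 0.401
finger_force: 0.0
t: 23.0
position: [0.5491, -0.2204, 0.1543]
ee_rot: [0.0, 1.0, 0.028, 0.0]
force: [0.9, 0.0, -0.1]
width: 0.406
finger_force: 0.0
side cell [(0.59, array([329.8, 218.2])), (0.54, array([359.7, 212.3])), (0.5, array([334.4, 319. ]))]
side cell_nub [(0.73, array([354.2, 205. ])), (0.72, array([345.7, 313.7])), (0.44, array([321.5, 207.8]))]
side lid_handle [(0.84, array([338.1, 321.5]))]
top cell [(0.85, array([234.3, 251.7])), (0.6, array([427.3, 297.3]))]
top cell_nub [(0.72, array([432. , 281.9]))]
top lid_handle [(0.65, array([ 82.7, 248.3]))]
```

View pics/c10.png

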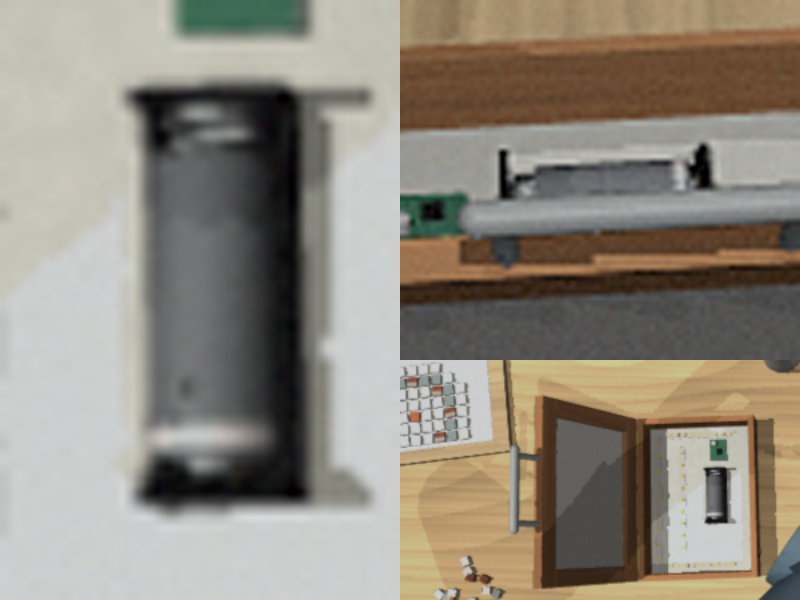

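The last picture shows the cell in the holder with its flat end on the coil (row 237), the white band and nub at the plain contact (row 269, predicted 269.0), and the column at 236.1 (predicted 236.2). In the side view its top edge is level at row 312 (predicted 311.8). The lid is lying on its stops and the robot is clear, so I'm handing in.

```bash
python3 -c "
from h import *
print(robot.hand_in())"
```

```text
the job is handed in; nothing more can be done
None
```

I swung the lid open and lowered it onto its rear stops, seated the cell with its flat end on the spring and its nub on the plain contact, and handed the job in at about 23 s; no verdict came back.

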